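# Tighten the pressure canner's lid evenly with its four wing nuts

### The arm

A 6-joint arm with a two-finger parallel gripper is mounted at the origin on a cart in front of the work surface, level with it; the furniture and walls round the work are solid. World frame = base frame: x ahead of the robot, y to its left, z up, the work surface at z = 0. Lengths are in m, angles in degrees, forces in N, time in s.
With the tool pointing down it reaches from about 0.25 to 0.725 m from the base axis. Payload 9.7 kg.
Tool frame: the origin (TCP) lies between the finger pads; the fingertips stand 19 mm ahead of it and the grasp point (between the pads) is the TCP; z points along the fingers, y is the line along which they close (so a half turn about z gives the same grasp; the last joint's range is limited). The gripper opens to 85 mm and grips with 20 to 120 N. Pads are 22 mm wide; open, the fingers measure 114 mm over their backs; the gripper's body (76 mm by 85 mm) begins 54 mm behind the grasp point. The pads swing forward as they close: fully open they stand 13 mm farther back than shut.
Start: joints at [-72.307, 4.979, 10.078, 95.1, 0, 90], TCP at [0.167, -0.524, 0.25] pointing down, gripper open.
Joint ranges: [-179.16, 179.16], [-48.56, 103.87], [-65.8, 70.77], [-126.05, 130.52], [-82.76, 87.17], [-180, 180]. Speed limits (degrees/s): [127.2, 127.2, 147.25, 180, 180, 180].

### API

Orientations are given as [roll, pitch, yaw] about the fixed x, y, z axes, in that order (R = Rz(yaw) Ry(pitch) Rx(roll)).
In Python, from workcell import telemetry, camera, calibration, workorder gives the robot as it stands.
- The arm moves only by the tool play_rows, never from a script. Its argument "increments" is a list of rows, each a list of 3 entries, a list of its own where there are three numbers: the shift along the tool's x, y, z in mm, then the turn, a rotation vector about the tool's x, y, z in degrees, then the closure, from 0 (fully open) to 1 (shut). In form: [[[x, y, z], [ax, ay, az], jaw], ...]. A call has 1 to 20 rows; each row is the pose to reach, as a shift and turn from the pose commanded when the call began, along the tool's axes at that moment; what a row does not reach only later rows make up. A row lasts 1/10 s, in which the tool goes at most 50 mm and 8.59 degrees, less where a joint would pass 70% of its speed; a pose out of reach is approached as far as the arm can. A call with a gripper value outside its range is refused whole. The fingers move at their own pace and stop on an object; "grip_force" is the grip in N (left out, the last holds). Time passes only in rows, so rows that repeat a pose let the fingers close. It gives the time, the measured TCP pose, the force, the opening and the grip force at its end, in the units of the state.
- telemetry.get_obs(): the state, without advancing time (a new reading comes with each control period).
- camera(name): name is "scene" or "top"; returns (picture, depth): 384x512x3 uint8, red, green, blue; 384x512 float32, m along the optical axis (not along the pixel's ray), 0 where there is no reading.
- calibration(name): a dict with "vertical_fov" (degrees; the focal length in pixels is half the picture's height over the tangent of half this angle, whatever the lens; pixels are square), "cx", "cy" (the principal point, pixels), "k1" (the pictures are not rectified: a ray, as slopes to the right and down, at radius r is drawn at 1 + k1 r^2 times it, then the intrinsics apply), "rvec" (rotation vector, rad) and "tvec" (3), from world to camera coordinates, as OpenCV has them. Camera axes: x right, y down, z forward; pixel columns grow to the right and rows downward; lengths in m; the calibration is good to about 2 mm. A picture is of the moment at which its call begins. calibration takes no time and is no camera call.
- workorder.job_done(): hands the job in; it is judged then, once.
The state is a dict: "time": time; "q": joint angles; "qd": joint speeds; "joint_efforts": joint torques, N m; "ee_pos": TCP position; "tcp_rot": TCP orientation; "wrist_force": force on the tool from outside, world axes, zero at the start; "torque": the same for the moment, N m; "opening": finger opening in m; "grasp_force": force on a finger pad.
Only numpy, scipy, OpenCV 4.12 (cv2) and the standard library are available. Lean on these libraries where they do the work, as an engineer would, in place of code of your own. Each camera call takes 0.05 s, during which the arm holds its last target. There are 200 camera calls.

### The job

Screw the lid of the pressure canner down evenly with its four wing nuts, which turn clockwise as seen from above. Work crosswise, each nut followed by the one opposite it, in two rounds: in the first turn every nut until its wings point at the middle of the lid, and only then, in the second, turn every nut to its stop, where the wings lie along the rim. Never let the lid go down lopsided, and leave the things standing round the canner where they are.

Things in the scene. Friction and masses are not known exactly. Their poses are not given: they have to be found in the camera images.
- canner: Round aluminium pressure canner, 176 mm across, 120 mm high to its rim, fixed on a round black trivet. Origin: centre of its underside, 7 mm above the worktop; z up. Four steel studs (8 mm thick, tops 160 mm above the origin) stand on a circle of 100 mm radius at 45, 135, 225, 315 degrees anticlockwise from its x axis. Side handles at +y and -y: 74 mm up, reaching 118 mm out.
- canner_lid: Loose aluminium lid, 187 mm across, axes as the canner's. Origin: centre of its flange's underside; flange and four forked ears (to 116 mm radius) are 10 mm thick, the middle is domed. A springy gasket holds the origin about 126.5 mm above the canner's while the nuts are loose; 121.8 mm when all are home. A nut that goes down ahead of the others tilts it.
- lid_knob (a point): Top of the black knob in the middle of the lid (34 mm across, 50 mm above the lid's origin).
- lid_gauge (a point): Top of the pressure gauge on the lid: 32 mm across, 34 mm from the middle at the lid's +x, 41 mm above its origin.
- lid_weight (a point): Top of the steel vent weight on the lid: 23 mm across, 34 mm from the middle at the lid's -x, 44 mm above its origin.
- wing_nut_1 (a joint): Wing nut 1 (stud at 45 degrees; the nut across the lid is nut 3): its turn in rad, growing clockwise from above (tightening). Starts loose at 0 to 0.6, stop at 3.14; sinks 1.9 mm a rad; bears on the lid from about 0.7. Wings along the rim at 0 and 3.14; one wing at the lid's middle, one outward at 1.57. Needs 0.12 to 0.15 N m (4 to 5 N at 30 mm) and stays where left.
- wing_nut_1_hub (a point): Point on the axis of black wing nut 1, at mid-height of its wings: 153 mm above the canner's origin when loose, 147 mm when home. Wings: 84 mm tip to tip, 9 mm thick, flat upright sides, from 8.5 mm below to 8.5 mm above this point (11 mm at the tips). Hub 20 mm across, on a 27 mm washer whose underside is 15.5 mm below the point.
- wing_nut_2 (a joint): Wing nut 2 (stud at 135 degrees; the nut across the lid is nut 4): its turn in rad, growing clockwise from above (tightening). Starts loose at 0 to 0.6, stop at 3.14; sinks 1.9 mm a rad; bears on the lid from about 0.7. Wings along the rim at 0 and 3.14; one wing at the lid's middle, one outward at 1.57. Needs 0.12 to 0.15 N m (4 to 5 N at 30 mm) and stays where left.
- wing_nut_2_hub (a point): Point on the axis of black wing nut 2, at mid-height of its wings: 153 mm above the canner's origin when loose, 147 mm when home. Wings: 84 mm tip to tip, 9 mm thick, flat upright sides, from 8.5 mm below to 8.5 mm above this point (11 mm at the tips). Hub 20 mm across, on a 27 mm washer whose underside is 15.5 mm below the point.
- wing_nut_3 (a joint): Wing nut 3 (stud at 225 degrees; the nut across the lid is nut 1): its turn in rad, growing clockwise from above (tightening). Starts loose at 0 to 0.6, stop at 3.14; sinks 1.9 mm a rad; bears on the lid from about 0.7. Wings along the rim at 0 and 3.14; one wing at the lid's middle, one outward at 1.57. Needs 0.12 to 0.15 N m (4 to 5 N at 30 mm) and stays where left.
- wing_nut_3_hub (a point): Point on the axis of black wing nut 3, at mid-height of its wings: 153 mm above the canner's origin when loose, 147 mm when home. Wings: 84 mm tip to tip, 9 mm thick, flat upright sides, from 8.5 mm below to 8.5 mm above this point (11 mm at the tips). Hub 20 mm across, on a 27 mm washer whose underside is 15.5 mm below the point.
- wing_nut_4 (a joint): Wing nut 4 (stud at 315 degrees; the nut across the lid is nut 2): its turn in rad, growing clockwise from above (tightening). Starts loose at 0 to 0.6, stop at 3.14; sinks 1.9 mm a rad; bears on the lid from about 0.7. Wings along the rim at 0 and 3.14; one wing at the lid's middle, one outward at 1.57. Needs 0.12 to 0.15 N m (4 to 5 N at 30 mm) and stays where left.
- wing_nut_4_hub (a point): Point on the axis of black wing nut 4, at mid-height of its wings: 153 mm above the canner's origin when loose, 147 mm when home. Wings: 84 mm tip to tip, 9 mm thick, flat upright sides, from 8.5 mm below to 8.5 mm above this point (11 mm at the tips). Hub 20 mm across, on a 27 mm washer whose underside is 15.5 mm below the point.
- oil_bottle_1: Bystander: dark green glass bottle with a pale label, 70 mm across, 292 mm high. Origin: middle of its underside; z up. To be left where it is.
- mill_0: Bystander: turned wooden pepper mill, 57 mm across, 263 mm high. Origin: middle of its underside; z up. To be left where it is.
- kettle: Bystander: steel kettle with a black handle, 154 x 204 x 198 mm high. Origin: middle of its underside; z up. To be left where it is.
- tub_1: Bystander: white printed yoghurt tub with a foil lid, 72 mm across, 71 mm high. Origin: middle of its underside; z up. To be left where it is.
- jar_1: Bystander: glass jar with a green lid, 74 mm across, 84 mm high. Origin: middle of its underside; z up. To be left where it is.
- spice_jar_2: Bystander: small spice jar with a red cap, 43 mm across, 99 mm high. Origin: middle of its underside; z up. To be left where it is.

How it is judged:
By the outcome, as a careful person would: the job done as asked, in the order asked, and still so for the second after the job is handed in, with the robot touching nothing.
It also fails if it takes over 72 s, if anything falls off the work surface, if the arm or the gripper's body presses on something with over 40 N, if the wrist force passes 120 N, or if a joint passes its speed limit or range.

## Working session

There is one attempt and no reset: what is moved stays moved. The work goes in short steps, Python scripts to look and compute and a tool call to move; the robot and the scene stay as the last step left them, time stands still between calls to the robot, and variables do not carry over. Pictures are saved under pics/ and viewed, at most 10 in all, crops included, and the job is handed in when it is done.

Besides the shell and the picture viewer there is one more tool, called as name([rows], argument=value, ...), one row to a line, values as JSON. play_rows: Moves the arm, as the interface text tells. Its arguments: {"type":"object","properties":{"increments":{"type":"array"},"grip_force":{"type":"number"}},"required":["increments"]}

```bash
mkdir -p pics
cat > h.py <<'E'
import numpy as np, cv2
from workcell import telemetry, camera, calibration, workorder
def K(n):
    c=calibration(n); f=192/np.tan(np.radians(c['vertical_fov'])/2)
    return c,f,cv2.Rodrigues(np.array(c['rvec'],float))[0],np.array(c['tvec'],float).ravel()
def proj(n,P):
    c,f,R,t=K(n); p=np.atleast_2d(P)@R.T+t; s=p[:,:2]/p[:,2:]; r2=(s**2).sum(1,keepdims=True)
    return s*(1+c['k1']*r2)*f+[c['cx'],c['cy']]
def ray(n,uv):
    c,f,R,t=K(n); d=(np.atleast_2d(uv)-[c['cx'],c['cy']])/f; s=d.copy()
    for _ in range(20): s=d/(1+c['k1']*(s**2).sum(1,keepdims=True))
    return -R.T@t, np.c_[s,np.ones(len(s))]@R   # origin, dirs (unit depth)
def atz(n,uv,z):
    o,d=ray(n,uv); return o+d*((z-o[2])/d[:,2])[:,None]
def cloud(n,dep):
    v,u=np.mgrid[:384,:512]; o,d=ray(n,np.c_[u.ravel(),v.ravel()]); return (o+d*dep.reshape(-1,1)).reshape(384,512,3)
E
python3 - <<'E'
from h import *
for n in("scene","top"):
    p,d=camera(n); np.savez(n+'0.npz',p=p,d=d); cv2.imwrite(f'pics/{n}0.png',cv2.resize(p[:,:,::-1],(800,600),interpolation=cv2.INTER_CUBIC))
    print(calibration(n))
print(telemetry.get_obs())
E
```

```text
{'vertical_fov': 45.430168213749425, 'cx': 263.96558189928754, 'cy': 180.18502824295837, 'k1': -0.08330621979537021, 'rvec': array([ 0.86652881, -2.53379095,  1.06729363]), 'tvec': array([0.46011494, 0.31424326, 1.38842145])}
{'vertical_fov': 43.98342705100495, 'cx': 254.87907016965474, 'cy': 202.47063489629497, 'k1': -0.1415824609022019, 'rvec': array([ 2.19979523, -2.15145263,  0.13111294]), 'tvec': array([0.00241376, 0.56764231, 1.35870291])}
{'time': 0.1, 'q': array([-7.23071259e+01,  5.00964097e+00,  1.00394390e+01,  9.51016340e+01,
       -1.50537765e-03,  9.00001474e+01]), 'qd': array([-0.03691417, -0.08023282,  0.05464004, -0.01252975, -0.00710075,
       -0.10985496]), 'joint_efforts': array([ 5.99013474e-04, -5.21563411e+01,  4.65652692e+01,  1.59185054e-02,
        1.59708321e-05, -9.80259330e-06]), 'ee_pos': array([ 0.1670878 , -0.52380317,  0.24964172]), 'tcp_rot': array([-1.79928164e+02,  1.50556123e-03,  1.76927286e+01]), 'wrist_force': array([ 0.18998526, -0.49159484,  0.56001958]), 'torque': array([-0.05879601,  0.06127857,  0.03521149]), 'grasp_force': 0.0, 'opening': 0.08559267055137103}
```

View pics/scene0.png

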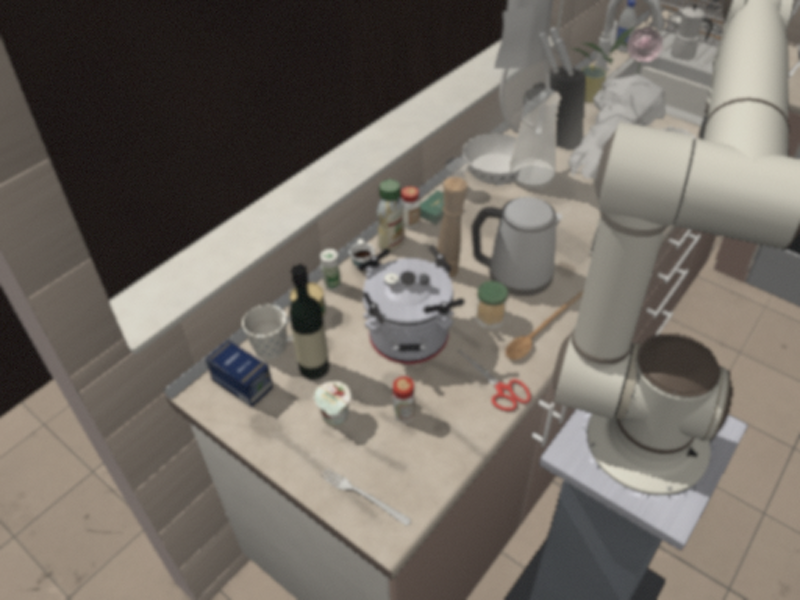

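View pics/top0.png

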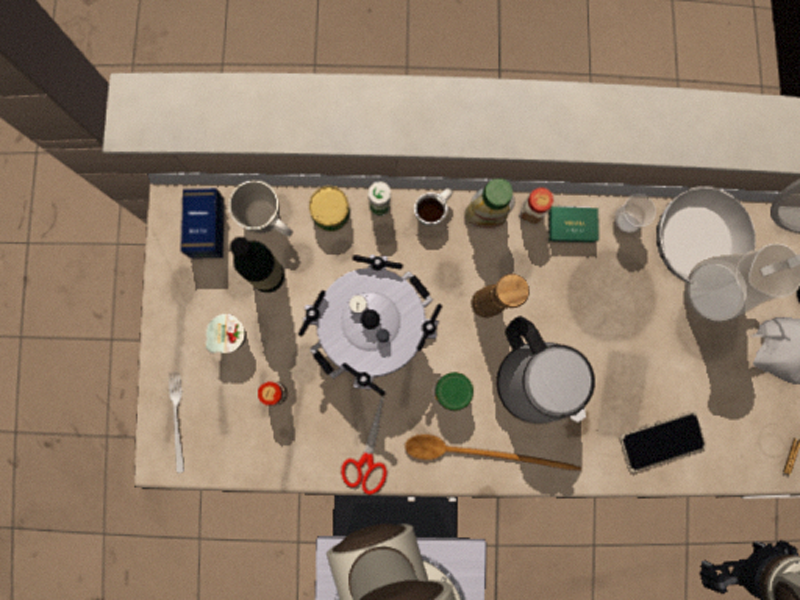

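The scene view shows the canner at about (410,300) of the enlarged picture. In the top view the canner is at (370,320), with nuts at about (312,313), (378,262), (430,327) and (363,380). The mill is to its right, the bottle is upper left and the kettle is lower right. Next I'll enlarge both.

Run:
```python
from h import *
for n,u,v,s,w,hh in(("top",187,158,6,100,100),("scene",226,148,8,80,72)):
    p=np.load(n+'0.npz')['p'][v:v+hh,u:u+w,::-1]
    im=cv2.resize(p,None,fx=s,fy=s,interpolation=cv2.INTER_CUBIC)
    for k in range(0,w,10): cv2.putText(im,str(u+k),(int((k+.5)*s),10),0,.35,(0,0,255),1); cv2.line(im,(int((k+.5)*s),12),(int((k+.5)*s),18),(0,0,255),1)
    for k in range(0,hh,10): cv2.putText(im,str(v+k),(0,int((k+.5)*s)),0,.35,(0,0,255),1)
    cv2.imwrite(f'pics/{n}c.png',im)
```

```text
(no output)
```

View pics/topc.png

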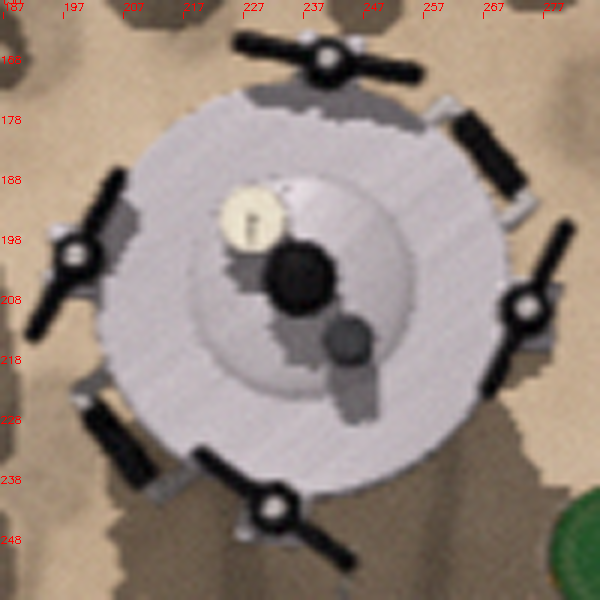

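View pics/scenec.png

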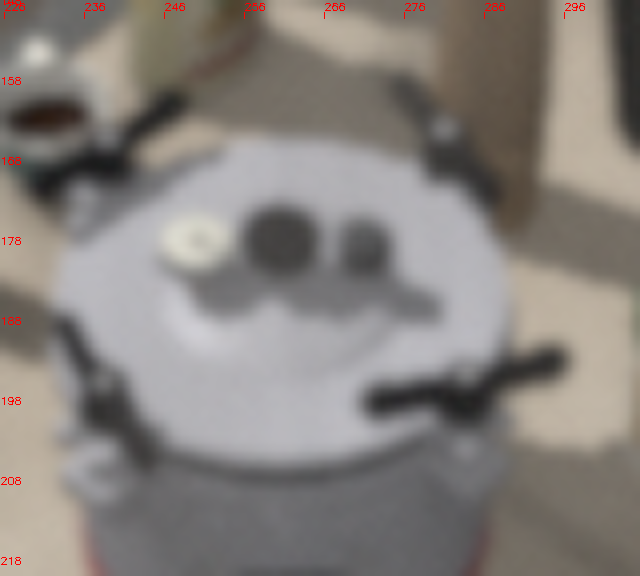

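In the top crop the stud tops are at: nut 1 (76,255), nut 2 (274,508), nut 3 (526,307) and nut 4 (328,59). The white gauge at (252,218) sets the lid's +x. In the scene crop the stud tops are at about (103,378), (466,370), (446,130) and (108,150). Next I'll triangulate and fit.

```bash
cat >> h.py <<'E'
def crop(U,u,v,s): return np.array([u,v])+(np.array(U)+.5)/s-.5
def tri(a,b):
    (o1,d1),(o2,d2)=ray('top',a),ray('scene',b); out=[]
    for p,q in zip(d1,d2):
        k=np.linalg.lstsq(np.c_[p,-q],o2-o1,rcond=None)[0]; A=o1+p*k[0];B=o2+q*k[1]; out.append(np.r_[(A+B)/2,np.linalg.norm(A-B)])
    return np.array(out)
E
python3 - <<'E'
from h import *
from scipy.optimize import least_squares
T=crop([(76,255),(274,508),(526,307),(328,59)],187,158,6); S=crop([(103,378),(466,370),(446,130),(108,150)],226,148,8)
print('tri',tri(T,S).round(4)); print('gauge,knob,weight',tri(crop([(252,218),(299,277),(349,341)],187,158,6),crop([(198,242),(281,240),(366,247)],226,148,8)).round(4))
P=atz('top',T,.167)[:,:2]; print(P.round(4))
m=lambda q:np.c_[q[0]+.1*np.cos(q[2]+np.radians([45,135,225,315])),q[1]+.1*np.sin(q[2]+np.radians([45,135,225,315]))]
r=least_squares(lambda q:(m(q)-P).ravel(),[.5,.05,.65]); q=r.x; print('canner',q,np.degrees(q[2]),'res',r.fun.round(4))
# joint fit of both cameras incl. z
f=lambda q:np.r_[(proj('top',np.c_[m(q),[q[3]]*4])-T).ravel(),(proj('scene',np.c_[m(q),[q[3]]*4])-S)[:3].ravel()*.6]
r2=least_squares(f,[*q,.167]); print('joint',r2.x,r2.fun.round(2))
tips=crop([(120,175),(33,335),(200,455),(350,565),(568,227),(489,392),(240,41),(418,76)],187,158,6)
W=atz('top',tips,.16)[:,:2]
for i in range(4):
    a,b=W[2*i],W[2*i+1]; d=a-b; ang=np.degrees(np.arctan2(d[1],d[0])); rad=np.degrees(q[2])+45+90*i
    print('nut',i+1,'mid',((a+b)/2).round(4),'len',np.hypot(*d).round(4),'axis',ang.round(1),'turn deg',((rad+90-ang)+90)%180-90)
for n in('top','scene'):
    c=cloud(n,np.load(n+'0.npz')['d']); 
    for lo,hi in((.1,.14),(.18,.3)):
        k=(c[...,2]>lo)&(c[...,2]<hi)&(c[...,0]>.25)&(c[...,0]<.8)&(abs(c[...,1])<.45)
        nn,l,st,ce=cv2.connectedComponentsWithStats(k.astype(np.uint8))
        for j in range(1,nn):
            if st[j,4]>15: x=c[l==j]; print(n,lo,st[j,4],x.min(0).round(3),x.max(0).round(3))
E
```

```text
tri [[ 5.554e-01  1.630e-01  1.715e-01  2.000e-04]
 [ 4.470e-01  7.350e-02  1.711e-01  1.000e-03]
 [ 5.366e-01 -3.440e-02  1.700e-01  1.900e-03]
 [ 6.457e-01  5.480e-02  1.628e-01  1.700e-03]]
gauge,knob,weight [[0.572  0.0858 0.1763 0.0024]
 [0.5465 0.0646 0.1762 0.0027]
 [0.5199 0.0425 0.171  0.0018]]
[[ 0.556   0.1636]
 [ 0.4475  0.0739]
 [ 0.5377 -0.0341]
 [ 0.6456  0.0552]]
canner [0.5466858  0.06465395 0.69218893] 39.6595040539526 res [-0.      0.0007 -0.0003  0.     -0.0003 -0.0008  0.0006  0.0001]
joint [0.54631934 0.06444877 0.69202876 0.17024243] [-0.3  -0.    0.01  0.24  0.45  0.15  0.04 -0.31 -0.15  0.26 -0.09  0.15
 -0.15 -0.14]
nut 1 mid [0.5569 0.164 ] len 0.0803 axis -26.7 turn deg 21.311113462175058
nut 2 mid [0.4467 0.0737] len 0.0813 axis 55.1 turn deg 29.5271318937223
nut 3 mid [ 0.5374 -0.0357] len 0.081 axis -24.5 turn deg 19.143412183949806
nut 4 mid [0.6471 0.0549] len 0.0806 axis 80.1 turn deg 4.575877473660057
top 0.1 18 [0.779 0.057 0.1  ] [0.8   0.075 0.106]
top 0.1 41 [0.767 0.038 0.1  ] [0.8   0.063 0.105]
top 0.1 189 [ 0.745 -0.187  0.1  ] [ 0.79  -0.10
[... 722 characters left out ...]
8 -0.109  0.14 ]
scene 0.1 132 [ 0.569 -0.171  0.1  ] [ 0.619 -0.125  0.14 ]
scene 0.1 50 [ 0.533 -0.19   0.101] [ 0.554 -0.174  0.14 ]
scene 0.1 381 [ 0.379 -0.282  0.1  ] [ 0.508 -0.178  0.14 ]
scene 0.1 19 [0.584 0.133 0.115] [0.61  0.152 0.136]
scene 0.1 391 [0.43  0.057 0.1  ] [0.585 0.181 0.14 ]
scene 0.1 179 [0.607 0.24  0.1  ] [0.659 0.3   0.14 ]
scene 0.1 16 [0.409 0.227 0.1  ] [0.425 0.262 0.106]
scene 0.18 347 [ 0.563 -0.189  0.18 ] [ 0.615 -0.131  0.272]
scene 0.18 61 [ 0.746 -0.174  0.18 ] [ 0.794 -0.129  0.19 ]
scene 0.18 755 [ 0.385 -0.311  0.18 ] [ 0.546 -0.178  0.204]
scene 0.18 499 [0.607 0.235 0.18 ] [0.671 0.297 0.295]
scene 0.18 33 [0.532 0.05  0.18 ] [0.56  0.079 0.188]
```

```bash
cat >> h.py <<'E'
C=np.array([.5465,.0645]); Y=39.67; PHI={1:21.3,2:29.5,3:19.1,4:4.6}; FLIP={1:1,2:0,3:0,4:1}
def grip(n,phi,r=.027,up=.008):
    th=Y+45+90*(n-1); a=np.radians(th); hub=C+.1*np.array([np.cos(a),np.sin(a)])
    w=th-90-phi; b=np.radians(w); p=hub+r*np.array([np.cos(b),np.sin(b)])
    return np.r_[p,.160-.0019*np.radians(phi)+up], (w+180*FLIP[n]+180)%360-180
def go(p,yaw):
    s=telemetry.get_obs(); y0=np.radians(s['tcp_rot'][2]); d=(np.array(p)-s['ee_pos'])*1000
    return 'target',np.round(p,4),round(yaw,1),'shift',np.round([d[0]*np.cos(y0)+d[1]*np.sin(y0), d[0]*np.sin(y0)-d[1]*np.cos(y0), -d[2]],1),'az',round((s['tcp_rot'][2]-yaw+180)%360-180,1)
E
python3 - <<'E'
from h import *
for n in(1,3,2,4): print(n,grip(n,PHI[n]),grip(n,90),grip(n,180))
p,y=grip(1,PHI[1]); print(*go([*p[:2],.30],y)); print(*go([*p[:2],.23],y))
E
```

```text
1 (array([0.57992502, 0.15196549, 0.16729367]), 153.37) (array([0.55328111, 0.13718436, 0.16501549]), 84.67000000000002) (array([0.52890594, 0.1665757 , 0.16203097]), -5.329999999999984)
3 (array([ 0.51262819, -0.02390093,  0.16736662]), 155.57000000000005) (array([ 0.53971889, -0.00818436,  0.16501549]), 84.67000000000002) (array([ 0.56409406, -0.0375757 ,  0.16203097]), -5.329999999999984)
2 (array([0.46235325, 0.09595215, 0.16702174]), 55.170000000000016) (array([0.47381564, 0.07128111, 0.16501549]), -5.329999999999984) (array([0.4444243 , 0.04690594, 0.16203097]), -95.32999999999998)
4 (array([0.64141161, 0.02861529, 0.16784746]), 80.06999999999994) (array([0.61918436, 0.05771889, 0.16501549]), -5.329999999999927) (array([0.6485757 , 0.08209406, 0.16203097]), -95.32999999999998)
target [0.5799 0.152  0.3   ] 153.4 shift [ 598.7 -518.3  -50.4] az -135.7
target [0.5799 0.152  0.23  ] 153.4 shift [ 598.7 -518.3   19.6] az -135.7
```

play_rows([
  [[0,0,-50],[0,0,0],0.6],
  [[599,-518,-50],[0,0,-136],0.6],
  [[599,-518,-50],[0,0,-136],0.6],
  [[599,-518,-50],[0,0,-136],0.6],
  [[599,-518,-50],[0,0,-136],0.6],
  [[599,-518,-50],[0,0,-136],0.6],
  [[599,-518,-50],[0,0,-136],0.6],
  [[599,-518,-50],[0,0,-136],0.6],
  [[599,-518,-50],[0,0,-136],0.6],
  [[599,-518,-50],[0,0,-136],0.6],
  [[599,-518,-50],[0,0,-136],0.6],
  [[599,-518,-50],[0,0,-136],0.6],
  [[599,-518,-50],[0,0,-136],0.6],
  [[599,-518,-50],[0,0,-136],0.6],
  [[599,-518,-50],[0,0,-136],0.6],
  [[599,-518,-50],[0,0,-136],0.6],
  [[599,-518,-50],[0,0,-136],0.6],
  [[599,-518,-50],[0,0,-136],0.6],
  [[599,-518,-50],[0,0,-136],0.6],
  [[599,-518,-50],[0,0,-136],0.6],
], grip_force=25)

```text
time: 2.1
ee_pos: [0.5801, 0.1509, 0.3004]
tcp_rot: [-180.0, -0.0, 153.6]
wrist_force: [-1.0, 0.1, 0.1]
opening: 0.0339
grasp_force: 0.0
```

Run:
```python
from h import *
p,y=grip(1,PHI[1]); print(*go(p,y)); print(*go([*p[:2],.23],y)); print(telemetry.get_obs()['q'].round(1))
```

```text
target [0.5799 0.152  0.1673] 153.4 shift [  0.6   0.9 133.1] az 0.2
target [0.5799 0.152  0.23  ] 153.4 shift [ 0.6  0.9 70.4] az 0.2
[ 14.6  13.7  25.6 101.9  -0.   41. ]
```

play_rows([
  [[0.6,0.9,70],[0,0,0],0.6],
  [[0.6,0.9,70],[0,0,0],0.6],
  [[0.6,0.9,110],[0,0,0],0.6],
  [[0.6,0.9,132],[0,0,0],0.6],
  [[0.6,0.9,132],[0,0,0],0.6],
])

```text
time: 2.6
ee_pos: [0.5785, 0.1509, 0.1657]
tcp_rot: [-179.8, -0.2, 153.6]
wrist_force: [-0.7, 0.1, 0.1]
opening: 0.034
grasp_force: 0.0
```

Run:
```python
from h import *
im=[]
for n,u,v,s,w,hh in(("top",177,150,5,80,100),("scene",211,138,5,80,100)):
    p=camera(n)[0][v:v+hh,u:u+w,::-1]; im.append(cv2.resize(p,None,fx=s,fy=s,interpolation=cv2.INTER_CUBIC))
cv2.imwrite('pics/g1.png',np.hstack(im)); s=telemetry.get_obs(); print(s['wrist_force'].round(1),s['ee_pos'].round(4))
```

```text
[-0.2 -0.7  0.3] [0.5801 0.1517 0.1697]
```

View pics/g1.png

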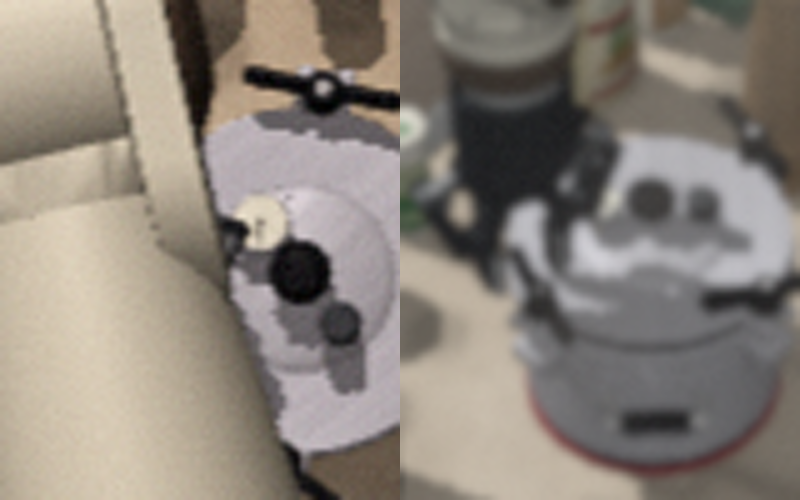

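The picture shows the fingers straddling nut 1's far wing (scene half, fingers at about (490,240) and (580,190)), with no contact force. Closing on it.

play_rows([
  [[0,0,1],[0,0,0],1],
  [[0,0,1],[0,0,0],1],
  [[0,0,1],[0,0,0],1],
  [[0,0,1],[0,0,0],1],
  [[0,0,1],[0,0,0],1],
])

```text
time: 3.2
ee_pos: [0.5807, 0.1518, 0.1692]
tcp_rot: [-180.0, 0.2, 153.7]
wrist_force: [-1.5, -5.5, 5.6]
opening: 0.0085
grasp_force: 24.3
```

play_rows([
  [[0.2,-3.3,0],[0,0,7],1],
  [[0.8,-6.5,0],[0,0,14],1],
  [[1.8,-9.7,0],[0,0,21],1],
  [[3.2,-12.7,0.5],[0,0,28],1],
  [[4.9,-15.5,0.5],[0,0,35],1],
  [[6.9,-18.1,1],[0,0,42],1],
  [[9.3,-20.4,1],[0,0,49],1],
  [[11.9,-22.4,1.5],[0,0,56],1],
  [[14.7,-24.1,1.5],[0,0,63],1],
  [[17.3,-25.2,2],[0,0,69],1],
  [[17.3,-25.2,2],[0,0,69],1],
  [[17.3,-25.2,2],[0,0,69],1],
  [[17.3,-25.2,2],[0,0,69],1],
])

```text
time: 4.5
ee_pos: [0.5534, 0.1364, 0.167]
tcp_rot: [179.9, 0.1, 84.6]
wrist_force: [-3.9, -8.6, 6.0]
opening: 0.0086
grasp_force: 24.6
```

play_rows([
  [[0,0,0],[0,0,0],0.6],
  [[0,0,0],[0,0,0],0.6],
  [[0,0,0],[0,0,0],0.6],
  [[0,0,-30],[0,0,0],0.6],
  [[0,0,-70],[0,0,0],0.6],
  [[-164,-25.5,-70],[0,0,-71],0.6],
  [[-164,-25.5,-70],[0,0,-71],0.6],
  [[-164,-25.5,-70],[0,0,-71],0.6],
  [[-164,-25.5,-70],[0,0,-71],0.6],
  [[-164,-25.5,-70],[0,0,-71],0.6],
  [[-164,-25.5,-70],[0,0,-71],0.6],
  [[-164,-25.5,-70],[0,0,-71],0.6],
  [[-164,-25.5,-70],[0,0,-71],0.6],
  [[-164,-25.5,-70],[0,0,-71],0.6],
  [[-164,-25.5,-70],[0,0,-71],0.6],
])

```text
time: 6.0
ee_pos: [0.5131, -0.0231, 0.2354]
tcp_rot: [180.0, 0.0, 155.8]
wrist_force: [-0.2, 0.2, -0.6]
opening: 0.0337
grasp_force: 0.0
```

```bash
cat >> h.py <<'E'
def view(name):
    im=[]
    for n,u,v,s,w,hh in(("top",187,158,5,100,100),("scene",222,143,4,75,100)):
        p=camera(n)[0]; np.save(f'pics/{name}_{n}.npy',p); p=p[v:v+hh,u:u+w,::-1]; p=cv2.resize(p,None,fx=s,fy=s,interpolation=cv2.INTER_CUBIC)
        im.append(cv2.copyMakeBorder(p,0,600-p.shape[0],0,0,0))
    cv2.imwrite(f'pics/{name}.png',np.hstack(im))
E
python3 - <<'E'
from h import *
FLIP[3]=0
p,y=grip(3,PHI[3]); print(*go(p,y)); view('a')
E
```

```text
target [ 0.5126 -0.0239  0.1674] 155.6 shift [ 0.1 -0.9 68. ] az 0.2
```

View pics/a.png

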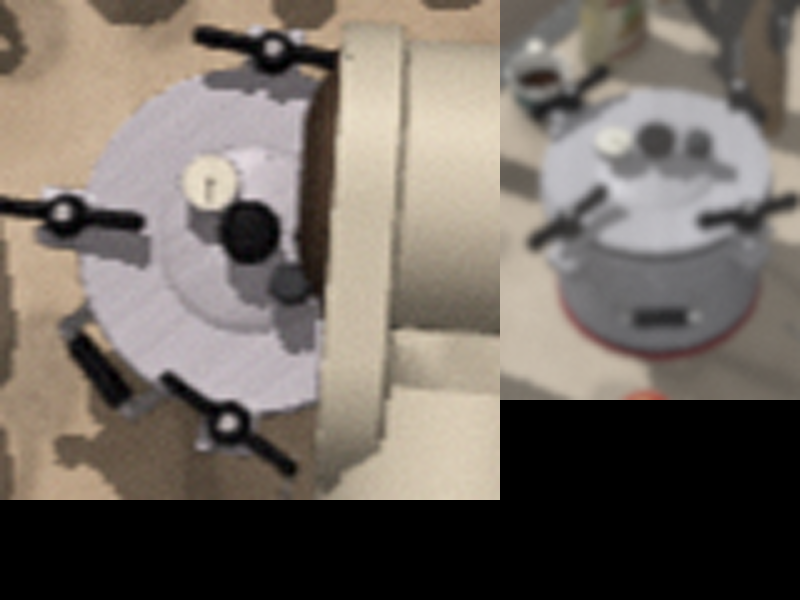

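Nut 1's wing at (140,221), seen from its hub at (64,213), points straight at the knob at (248,231), so it is right. Nut 3 next.

play_rows([
  [[0,-1,40],[0,0,0],0.6],
  [[0,-1,60],[0,0,0],0.6],
  [[0,-1,66],[0,0,0],0.6],
  [[0,-1,67],[0,0,0],1],
  [[0,-1,67],[0,0,0],1],
  [[0,-1,67],[0,0,0],1],
  [[0,-1,67],[0,0,0],1],
  [[0,-1,67],[0,0,0],1],
])

```text
time: 6.9
ee_pos: [0.5127, -0.0244, 0.1691]
tcp_rot: [-180.0, 0.1, 155.7]
wrist_force: [-3.1, -2.7, 2.7]
opening: 0.0082
grasp_force: 28.6
```

play_rows([
  [[-0.2,3.3,0],[0,0,7],1],
  [[-0.8,6.5,0],[0,0,14],1],
  [[-1.8,9.7,0],[0,0,21],1],
  [[-3.2,12.7,0.5],[0,0,28],1],
  [[-4.9,15.5,0.5],[0,0,35],1],
  [[-6.9,18.1,1],[0,0,42],1],
  [[-9.3,20.4,1],[0,0,49],1],
  [[-11.9,22.4,1.5],[0,0,56],1],
  [[-14.7,24.1,1.5],[0,0,63],1],
  [[-18.2,25.5,2],[0,0,71],1],
  [[-18.2,25.5,2],[0,0,71],1],
  [[-18.2,25.5,2],[0,0,71],1],
])

```text
time: 8.1
ee_pos: [0.5397, -0.009, 0.1668]
tcp_rot: [180.0, 0.1, 84.6]
wrist_force: [-3.6, -5.4, 2.3]
opening: 0.0082
grasp_force: 28.5
```

Run:
```python
from h import *
FLIP[2]=1
p,y=grip(2,PHI[2]); print(*go([*p[:2],.235],y))
```

```text
target [0.4624 0.096  0.235 ] -124.8 shift [ 97.2 -86.8 -68.2] az -150.5
```

play_rows([
  [[0,0,0],[0,0,0],0.6],
  [[0,0,0],[0,0,0],0.6],
  [[0,0,0],[0,0,0],0.6],
  [[0,0,-30],[0,0,0],0.6],
  [[0,0,-70],[0,0,0],0.6],
  [[97,-87,-70],[0,0,-150.5],0.6],
  [[97,-87,-70],[0,0,-150.5],0.6],
  [[97,-87,-70],[0,0,-150.5],0.6],
  [[97,-87,-70],[0,0,-150.5],0.6],
  [[97,-87,-70],[0,0,-150.5],0.6],
  [[97,-87,-70],[0,0,-150.5],0.6],
  [[97,-87,-70],[0,0,-150.5],0.6],
  [[97,-87,-70],[0,0,-150.5],0.6],
  [[97,-87,-70],[0,0,-150.5],0.6],
  [[97,-87,-70],[0,0,-150.5],0.6],
  [[97,-87,-70],[0,0,-150.5],0.6],
  [[97,-87,-70],[0,0,-150.5],0.6],
  [[97,-87,-70],[0,0,-150.5],0.6],
  [[97,-87,-70],[0,0,-150.5],0.6],
  [[97,-87,-70],[0,0,-150.5],0.6],
])

```text
time: 10.1
ee_pos: [0.4621, 0.0965, 0.2364]
tcp_rot: [180.0, 0.0, -146.0]
wrist_force: [0.4, 0.4, -0.3]
opening: 0.0342
grasp_force: 0.0
```

play_rows([
  [[0,0,0],[0,0,-22],0.6],
  [[0,0,0],[0,0,-22],0.6],
  [[0,0,0],[0,0,-22],0.6],
  [[0,0,0],[0,0,-22],0.6],
])

```text
time: 10.5
ee_pos: [0.4621, 0.0964, 0.2364]
tcp_rot: [-180.0, 0.0, -124.3]
wrist_force: [-0.6, -0.4, 0.7]
opening: 0.0341
grasp_force: 0.0
```

Run:
```python
from h import *
FLIP[2]=1
p,y=grip(2,PHI[2]); print(*go(p,y)); print(telemetry.get_obs()['q'].round(1))
```

```text
target [0.4624 0.096  0.167 ] -124.8 shift [ 0.2 -0.5 69.4] az 0.5
[ 11.8  -6.   -2.3  93.6   0.  -43.9]
```

play_rows([
  [[0,-0.5,40],[0,0,0.5],0.6],
  [[0,-0.5,60],[0,0,0.5],0.6],
  [[0,-0.5,67],[0,0,0.5],0.6],
  [[0,-0.5,68.5],[0,0,0.5],1],
  [[0,-0.5,68.5],[0,0,0.5],1],
  [[0,-0.5,68.5],[0,0,0.5],1],
  [[0,-0.5,68.5],[0,0,0.5],1],
  [[0,-0.5,68.5],[0,0,0.5],1],
])

```text
time: 11.3
ee_pos: [0.4627, 0.0961, 0.1686]
tcp_rot: [-180.0, 0.0, -124.9]
wrist_force: [-1.2, 0.9, 1.7]
opening: 0.0084
grasp_force: 28.8
```

play_rows([
  [[0.2,-3.3,0],[0,0,7],1],
  [[0.8,-6.5,0],[0,0,14],1],
  [[1.8,-9.7,0],[0,0,21],1],
  [[3.2,-12.7,0.5],[0,0,28],1],
  [[4.9,-15.5,0.5],[0,0,35],1],
  [[6.9,-18.1,1],[0,0,42],1],
  [[9.3,-20.4,1],[0,0,49],1],
  [[11.9,-22.4,1.5],[0,0,56],1],
  [[13.7,-23.5,2],[0,0,60.5],1],
  [[13.7,-23.5,2],[0,0,60.5],1],
  [[13.7,-23.5,2],[0,0,60.5],1],
])

```text
time: 12.4
ee_pos: [0.4744, 0.0709, 0.1665]
tcp_rot: [-180.0, 0.1, 174.7]
wrist_force: [0.8, -4.1, 3.2]
opening: 0.0085
grasp_force: 29.1
```

Run:
```python
from h import *
FLIP[4]=0
p,y=grip(4,PHI[4]); print(*go([*p[:2],.235],y))
```

```text
target [0.6414 0.0286 0.235 ] -99.9 shift [-170.2  -26.7  -68.5] az -85.4
```

play_rows([
  [[0,0,0],[0,0,0],0.6],
  [[0,0,0],[0,0,0],0.6],
  [[0,0,0],[0,0,0],0.6],
  [[0,0,-30],[0,0,0],0.6],
  [[0,0,-70],[0,0,0],0.6],
  [[-170,-27,-70],[0,0,-85.5],0.6],
  [[-170,-27,-70],[0,0,-85.5],0.6],
  [[-170,-27,-70],[0,0,-85.5],0.6],
  [[-170,-27,-70],[0,0,-85.5],0.6],
  [[-170,-27,-70],[0,0,-85.5],0.6],
  [[-170,-27,-70],[0,0,-85.5],0.6],
  [[-170,-27,-70],[0,0,-85.5],0.6],
  [[-170,-27,-70],[0,0,-85.5],0.6],
  [[-170,-27,-70],[0,0,-85.5],0.6],
  [[-170,-27,-70],[0,0,-85.5],0.6],
  [[-170,-27,-70],[0,0,-85.5],0.6],
  [[-170,-27,-70],[0,0,-85.5],0.6],
  [[-170,-27,-70],[0,0,-85.5],0.6],
])

```text
time: 14.2
ee_pos: [0.6406, 0.0285, 0.2357]
tcp_rot: [180.0, 0.0, -100.1]
wrist_force: [0.0, 0.4, 0.3]
opening: 0.0336
grasp_force: 0.0
```

Run:
```python
from h import *
FLIP[4]=0
p,y=grip(4,PHI[4]); print(*go(p,y)); print(telemetry.get_obs()['q'].round(1)); view('b')
```

```text
target [0.6414 0.0286 0.1678] -99.9 shift [-0.3 -0.8 67.8] az -0.1
[  2.5  17.8  23.3  95.5   0.  -77.4]
```

View pics/b.png

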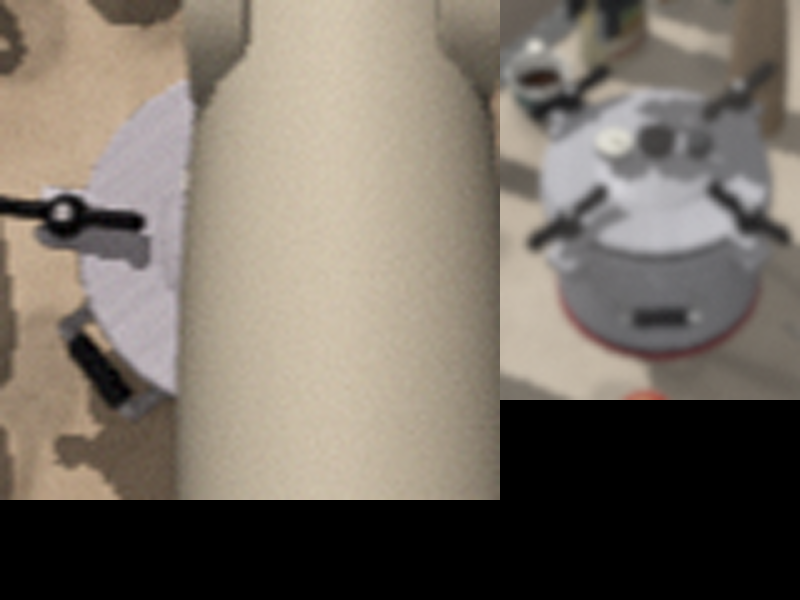

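In the scene half, nut 1 (570,215), nut 2 (750,215) and nut 3 (740,95) all have a wing pointing at the knob (657,140). Nut 4 next.

play_rows([
  [[0,-0.8,40],[0,0,0],0.6],
  [[0,-0.8,60],[0,0,0],0.6],
  [[0,-0.8,66],[0,0,0],0.6],
  [[0,-0.8,67],[0,0,0],1],
  [[0,-0.8,67],[0,0,0],1],
  [[0,-0.8,67],[0,0,0],1],
  [[0,-0.8,67],[0,0,0],1],
  [[0,-0.8,67],[0,0,0],1],
])

```text
time: 15.1
ee_pos: [0.6416, 0.0283, 0.1698]
tcp_rot: [-179.9, 0.0, -99.9]
wrist_force: [-1.9, -0.2, 3.5]
opening: 0.0084
grasp_force: 28.7
```

play_rows([
  [[-0.2,3.3,0],[0,0,7],1],
  [[-0.8,6.5,0],[0,0,14],1],
  [[-1.8,9.7,0],[0,0,21],1],
  [[-3.2,12.7,0.5],[0,0,28],1],
  [[-4.9,15.5,0.5],[0,0,35],1],
  [[-6.9,18.1,1],[0,0,42],1],
  [[-9.3,20.4,1],[0,0,49],1],
  [[-11.9,22.4,1.5],[0,0,56],1],
  [[-14.7,24.1,1.5],[0,0,63],1],
  [[-17.8,25.4,2],[0,0,70],1],
  [[-20.9,26.3,2],[0,0,77],1],
  [[-24.8,26.9,2.5],[0,0,85.4],1],
  [[-24.8,26.9,2.5],[0,0,85.4],1],
  [[-24.8,26.9,2.5],[0,0,85.4],1],
])

```text
time: 16.5
ee_pos: [0.6195, 0.0569, 0.167]
tcp_rot: [-180.0, 0.1, 174.9]
wrist_force: [-0.0, -2.7, 2.3]
opening: 0.0083
grasp_force: 28.6
```

Run:
```python
from h import *
FLIP.update({1:0,2:1,3:1,4:0})
p,y=grip(1,90); print(*go([*p[:2],.235],y))
```

```text
target [0.5533 0.1372 0.235 ] -95.3 shift [ 73.1  74.1 -68. ] az -89.7
```

play_rows([
  [[0,0,0],[0,0,0],0.6],
  [[0,0,0],[0,0,0],0.6],
  [[0,0,0],[0,0,0],0.6],
  [[0,0,-30],[0,0,0],0.6],
  [[0,0,-70],[0,0,0],0.6],
  [[73,74,-70],[0,0,-90],0.6],
  [[73,74,-70],[0,0,-90],0.6],
  [[73,74,-70],[0,0,-90],0.6],
  [[73,74,-70],[0,0,-90],0.6],
  [[73,74,-70],[0,0,-90],0.6],
  [[73,74,-70],[0,0,-90],0.6],
  [[73,74,-70],[0,0,-90],0.6],
  [[73,74,-70],[0,0,-90],0.6],
  [[73,74,-70],[0,0,-90],0.6],
  [[73,74,-70],[0,0,-90],0.6],
  [[73,74,-70],[0,0,-90],0.6],
  [[73,74,-70],[0,0,-90],0.6],
  [[73,74,-70],[0,0,-90],0.6],
])

```text
time: 18.3
ee_pos: [0.5533, 0.1378, 0.2362]
tcp_rot: [180.0, 0.0, -95.4]
wrist_force: [0.5, 0.3, 0.8]
opening: 0.0343
grasp_force: 0.0
```

Run:
```python
from h import *
FLIP.update({1:0,2:1,3:1,4:0})
p,y=grip(1,90); print(*go(p,y)); print(telemetry.get_obs()['q'].round(1)); view('c')
```

```text
target [0.5533 0.1372 0.165 ] -95.3 shift [ 0.6 -0.1 71.2] az -0.1
[ 14.    7.5  11.3  93.8   0.  -70.6]
```

View pics/c.png

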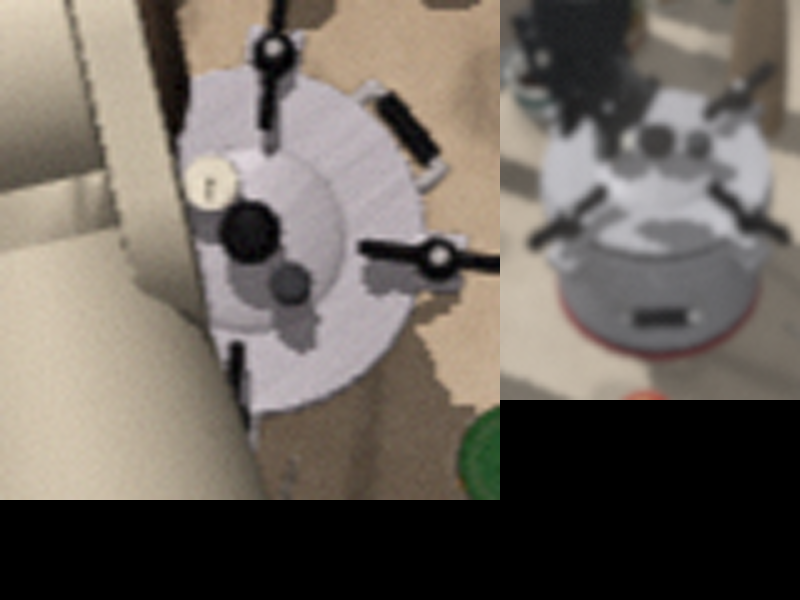

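Nuts 2, 3 and 4 all point at the knob (248,231): nut 3 lies from (438,257) to (362,246) and nut 4 from (272,48) to (265,125). Round one is complete. Round two starts with nut 1.

play_rows([
  [[0.5,0,40],[0,0,0],0.6],
  [[0.5,0,61],[0,0,0],0.6],
  [[0.5,0,69],[0,0,0],0.6],
  [[0.5,0,70],[0,0,0],1],
  [[0.5,0,70],[0,0,0],1],
  [[0.5,0,70],[0,0,0],1],
  [[0.5,0,70],[0,0,0],1],
  [[0.5,0,70],[0,0,0],1],
])

```text
time: 19.2
ee_pos: [0.5535, 0.1373, 0.1671]
tcp_rot: [-179.9, 0.0, -95.3]
wrist_force: [-2.7, -0.4, 2.8]
opening: 0.0084
grasp_force: 28.8
```

play_rows([
  [[-0.2,3.3,0],[0,0,7],1],
  [[-0.8,6.5,0],[0,0,14],1],
  [[-1.8,9.7,0],[0,0,21],1],
  [[-3.2,12.7,0.5],[0,0,28],1],
  [[-4.9,15.5,0.5],[0,0,35],1],
  [[-6.9,18.1,1],[0,0,42],1],
  [[-9.3,20.4,1],[0,0,49],1],
  [[-11.9,22.4,1.5],[0,0,56],1],
  [[-14.7,24.1,1.5],[0,0,63],1],
  [[-17.8,25.4,2],[0,0,70],1],
  [[-20.9,26.3,2],[0,0,77],1],
  [[-24.2,26.9,2.5],[0,0,84],1],
  [[-27,27,3],[0,0,90],1],
  [[-28.4,27,3],[0,0,93],1],
  [[-28.4,27,3],[0,0,93],1],
  [[-28.4,27,3],[0,0,93],1],
])

```text
time: 20.8
ee_pos: [0.5297, 0.1669, 0.1642]
tcp_rot: [-179.9, 0.2, 171.7]
wrist_force: [1.2, -7.2, 1.2]
opening: 0.0083
grasp_force: 31.8
```

Run:
```python
from h import *
FLIP.update({1:0,2:1,3:1,4:0})
p,y=grip(3,90); print(*go([*p[:2],.235],y)); print(telemetry.get_obs()['torque'].round(2))
```

```text
target [ 0.5397 -0.0082  0.235 ] -95.3 shift [ -35.2 -171.8  -70.8] az -93.0
[-1.53 -0.33  0.53]
```

play_rows([
  [[-1,0,0],[0,0,2],1],
  [[-2,0,0],[0,0,4],1],
  [[-2,0,0],[0,0,4],1],
  [[-2,0,0],[0,0,4],1],
])

```text
time: 21.2
ee_pos: [0.5301, 0.1673, 0.1642]
tcp_rot: [-179.9, -0.0, 167.8]
wrist_force: [-8.0, -4.9, 6.0]
opening: 0.0084
grasp_force: 51.4
```

Run:
```python
from h import *
FLIP.update({1:0,2:1,3:1,4:0})
p,y=grip(3,90); print(*go([*p[:2],.235],y)); print(telemetry.get_obs()['torque'].round(2))
```

```text
target [ 0.5397 -0.0082  0.235 ] -95.3 shift [ -46.6 -169.5  -70.8] az -96.9
[-0.85  1.6   1.1 ]
```

The grip load jumped to 51 N while the turn met resistance, so nut 1 is at its stop. On to nut 3.

play_rows([
  [[0,0,0],[0,0,0],0.6],
  [[0,0,0],[0,0,0],0.6],
  [[0,0,0],[0,0,0],0.6],
  [[0,0,-30],[0,0,0],0.6],
  [[0,0,-72],[0,0,0],0.6],
  [[-46.5,-169.5,-72],[0,0,-97],0.6],
  [[-46.5,-169.5,-72],[0,0,-97],0.6],
  [[-46.5,-169.5,-72],[0,0,-97],0.6],
  [[-46.5,-169.5,-72],[0,0,-97],0.6],
  [[-46.5,-169.5,-72],[0,0,-97],0.6],
  [[-46.5,-169.5,-72],[0,0,-97],0.6],
  [[-46.5,-169.5,-72],[0,0,-97],0.6],
  [[-46.5,-169.5,-72],[0,0,-97],0.6],
  [[-46.5,-169.5,-72],[0,0,-97],0.6],
  [[-46.5,-169.5,-72],[0,0,-97],0.6],
  [[-46.5,-169.5,-72],[0,0,-97],0.6],
  [[-46.5,-169.5,-72],[0,0,-97],0.6],
  [[-46.5,-169.5,-72],[0,0,-97],0.6],
  [[-46.5,-169.5,-72],[0,0,-97],0.6],
])

```text
time: 23.1
ee_pos: [0.5404, -0.0077, 0.2353]
tcp_rot: [-180.0, 0.0, -95.4]
wrist_force: [-1.2, 0.3, -0.9]
opening: 0.0337
grasp_force: 0.0
```

Run:
```python
from h import *
FLIP.update({1:0,2:1,3:1,4:0})
p,y=grip(3,90); print(*go(p,y)); print(telemetry.get_obs()['q'].round(1)); view('d')
```

```text
target [ 0.5397 -0.0082  0.165 ] -95.3 shift [ 0.5  0.6 70.3] az -0.1
[ -0.8   3.4   6.7  93.3   0.  -85.4]
```

View pics/d.png

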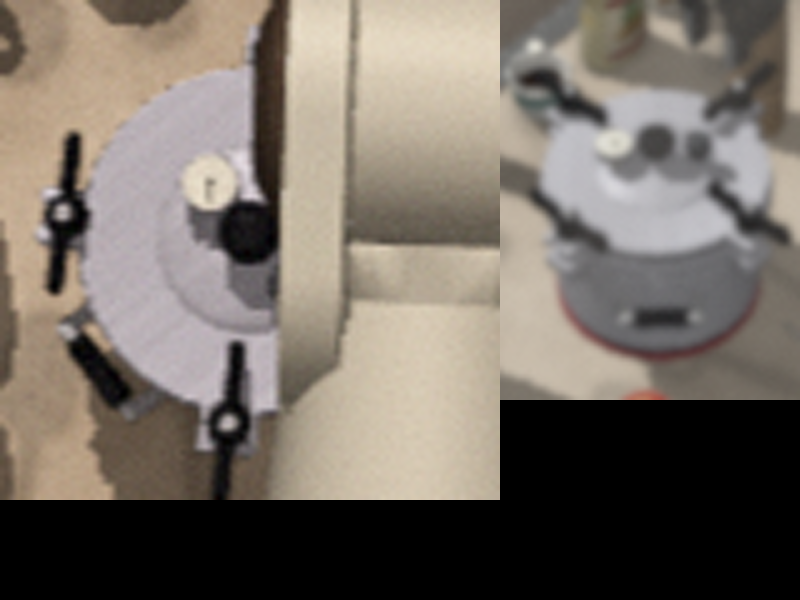

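Nut 1's wings, (72,140) to (56,288), now lie square to its radius, so it is home. Nut 3 next.

play_rows([
  [[0.5,0.6,40],[0,0,0],0.6],
  [[0.5,0.6,61],[0,0,0],0.6],
  [[0.5,0.6,68],[0,0,0],0.6],
  [[0.5,0.6,69],[0,0,0],1],
  [[0.5,0.6,69],[0,0,0],1],
  [[0.5,0.6,69],[0,0,0],1],
  [[0.5,0.6,69],[0,0,0],1],
  [[0.5,0.6,69],[0,0,0],1],
])

```text
time: 24.0
ee_pos: [0.5397, -0.0082, 0.1671]
tcp_rot: [-180.0, 0.0, -95.3]
wrist_force: [-3.0, 1.3, 2.8]
opening: 0.0085
grasp_force: 28.5
```

play_rows([
  [[0.2,-3.3,0],[0,0,7],1],
  [[0.8,-6.5,0],[0,0,14],1],
  [[1.8,-9.7,0],[0,0,21],1],
  [[3.2,-12.7,0.5],[0,0,28],1],
  [[4.9,-15.5,0.5],[0,0,35],1],
  [[6.9,-18.1,1],[0,0,42],1],
  [[9.3,-20.4,1],[0,0,49],1],
  [[11.9,-22.4,1.5],[0,0,56],1],
  [[14.7,-24.1,1.5],[0,0,63],1],
  [[17.8,-25.4,2],[0,0,70],1],
  [[20.9,-26.3,2],[0,0,77],1],
  [[24.2,-26.9,2.5],[0,0,84],1],
  [[27,-27,3],[0,0,90],1],
  [[28.4,-27,3],[0,0,93],1],
  [[29.4,-26.9,3],[0,0,95],1],
  [[29.4,-26.9,3],[0,0,95],1],
  [[29.4,-26.9,3],[0,0,95],1],
])

```text
time: 25.7
ee_pos: [0.5643, -0.0395, 0.1641]
tcp_rot: [179.9, 0.1, 169.8]
wrist_force: [-0.7, 5.3, 6.2]
opening: 0.0083
grasp_force: 40.5
```

Run:
```python
from h import *
FLIP.update({1:0,2:1,3:1,4:0})
p,y=grip(2,90); print(*go([*p[:2],.235],y)); print(telemetry.get_obs()['torque'].round(2))
```

```text
target [0.4738 0.0713 0.235 ] 174.7 shift [108.6  93.1 -70.9] az -4.8
[1.02 0.21 0.84]
```

play_rows([
  [[0,0,0],[0,0,0],0.6],
  [[0,0,0],[0,0,0],0.6],
  [[0,0,0],[0,0,0],0.6],
  [[0,0,-30],[0,0,0],0.6],
  [[0,0,-72],[0,0,0],0.6],
  [[108.5,93,-72],[0,0,-5],0.6],
  [[108.5,93,-72],[0,0,-5],0.6],
  [[108.5,93,-72],[0,0,-5],0.6],
  [[108.5,93,-72],[0,0,-5],0.6],
  [[108.5,93,-72],[0,0,-5],0.6],
  [[108.5,93,-72],[0,0,-5],0.6],
  [[108.5,93,-72],[0,0,-5],0.6],
])

```text
time: 26.9
ee_pos: [0.4741, 0.0701, 0.235]
tcp_rot: [-180.0, -0.0, 174.6]
wrist_force: [-0.7, -0.1, -0.7]
opening: 0.0341
grasp_force: 0.0
```

Run:
```python
from h import *
FLIP.update({1:0,2:1,3:1,4:0})
p,y=grip(2,90); print(*go(p,y)); print(telemetry.get_obs()['q'].round(1))
```

```text
target [0.4738 0.0713 0.165 ] 174.7 shift [ 0.4  1.1 70. ] az -0.0
[ 8.4 -5.  -1.6 93.4 -0.  13.8]
```

play_rows([
  [[0.4,1,40],[0,0,0],0.6],
  [[0.4,1,61],[0,0,0],0.6],
  [[0.4,1,68],[0,0,0],0.6],
  [[0.4,1,69],[0,0,0],1],
  [[0.4,1,69],[0,0,0],1],
  [[0.4,1,69],[0,0,0],1],
  [[0.4,1,69],[0,0,0],1],
  [[0.4,1,69],[0,0,0],1],
])

```text
time: 27.7
ee_pos: [0.4737, 0.0714, 0.1671]
tcp_rot: [-179.9, 0.1, 174.7]
wrist_force: [0.7, -6.1, -0.9]
opening: 0.0085
grasp_force: 27.8
```

play_rows([
  [[0.2,-3.3,0],[0,0,7],1],
  [[0.8,-6.5,0],[0,0,14],1],
  [[1.8,-9.7,0],[0,0,21],1],
  [[3.2,-12.7,0.5],[0,0,28],1],
  [[4.9,-15.5,0.5],[0,0,35],1],
  [[6.9,-18.1,1],[0,0,42],1],
  [[9.3,-20.4,1],[0,0,49],1],
  [[11.9,-22.4,1.5],[0,0,56],1],
  [[14.7,-24.1,1.5],[0,0,63],1],
  [[17.8,-25.4,2],[0,0,70],1],
  [[20.9,-26.3,2],[0,0,77],1],
  [[24.2,-26.9,2.5],[0,0,84],1],
  [[27,-27,3],[0,0,90],1],
  [[28.4,-27,3],[0,0,93],1],
  [[29.4,-26.9,3],[0,0,95],1],
  [[29.4,-26.9,3],[0,0,95],1],
  [[29.4,-26.9,3],[0,0,95],1],
])

```text
time: 29.4
ee_pos: [0.4431, 0.047, 0.1643]
tcp_rot: [179.7, 0.1, 79.7]
wrist_force: [6.1, -9.0, -3.9]
opening: 0.0086
grasp_force: 39.6
```

Run:
```python
from h import *
FLIP.update({1:0,2:1,3:1,4:0})
p,y=grip(4,90); print(*go([*p[:2],.235],y)); print(telemetry.get_obs()['torque'].round(2))
```

```text
target [0.6192 0.0577 0.235 ] 174.7 shift [ 42.  171.3 -70.7] az -95.0
[-1.88 -1.43  0.72]
```

Nut 2 is at its stop too. On to nut 4.

play_rows([
  [[0,0,0],[0,0,0],0.6],
  [[0,0,0],[0,0,0],0.6],
  [[0,0,0],[0,0,0],0.6],
  [[0,0,-30],[0,0,0],0.6],
  [[0,0,-72],[0,0,0],0.6],
  [[42,171,-72],[0,0,-95],0.6],
  [[42,171,-72],[0,0,-95],0.6],
  [[42,171,-72],[0,0,-95],0.6],
  [[42,171,-72],[0,0,-95],0.6],
  [[42,171,-72],[0,0,-95],0.6],
  [[42,171,-72],[0,0,-95],0.6],
  [[42,171,-72],[0,0,-95],0.6],
  [[42,171,-72],[0,0,-95],0.6],
  [[42,171,-72],[0,0,-95],0.6],
  [[42,171,-72],[0,0,-95],0.6],
  [[42,171,-72],[0,0,-95],0.6],
  [[42,171,-72],[0,0,-95],0.6],
  [[42,171,-72],[0,0,-95],0.6],
  [[42,171,-72],[0,0,-95],0.6],
])

```text
time: 31.3
ee_pos: [0.6173, 0.0587, 0.2353]
tcp_rot: [180.0, -0.0, 174.5]
wrist_force: [0.1, 0.3, 0.7]
opening: 0.0344
grasp_force: 0.0
```

Run:
```python
from h import *
FLIP.update({1:0,2:1,3:1,4:0})
p,y=grip(4,90); print(*go(p,y)); print(telemetry.get_obs()['q'].round(1))
```

```text
target [0.6192 0.0577 0.165 ] 174.7 shift [-2.  -0.8 70.3] az -0.2
[ 5.4 14.6 19.4 94.8  0.  10.9]
```

play_rows([
  [[-2,-0.8,40],[0,0,0],0.6],
  [[-2,-0.8,61],[0,0,0],0.6],
  [[-2,-0.8,68],[0,0,0],0.6],
  [[-2,-0.8,69],[0,0,0],1],
  [[-2,-0.8,69],[0,0,0],1],
  [[-2,-0.8,69],[0,0,0],1],
  [[-2,-0.8,69],[0,0,0],1],
  [[-2,-0.8,69],[0,0,0],1],
])

```text
time: 32.1
ee_pos: [0.6193, 0.0573, 0.1672]
tcp_rot: [-180.0, 0.1, 174.7]
wrist_force: [-2.5, -4.2, 1.6]
opening: 0.0083
grasp_force: 27.9
```

play_rows([
  [[-0.2,3.3,0],[0,0,7],1],
  [[-0.8,6.5,0],[0,0,14],1],
  [[-1.8,9.7,0],[0,0,21],1],
  [[-3.2,12.7,0.5],[0,0,28],1],
  [[-4.9,15.5,0.5],[0,0,35],1],
  [[-6.9,18.1,1],[0,0,42],1],
  [[-9.3,20.4,1],[0,0,49],1],
  [[-11.9,22.4,1.5],[0,0,56],1],
  [[-14.7,24.1,1.5],[0,0,63],1],
  [[-17.8,25.4,2],[0,0,70],1],
  [[-20.9,26.3,2],[0,0,77],1],
  [[-24.2,26.9,2.5],[0,0,84],1],
  [[-27,27,3],[0,0,90],1],
  [[-28.4,27,3],[0,0,93],1],
  [[-29.4,26.9,3],[0,0,95],1],
  [[-29.4,26.9,3],[0,0,95],1],
  [[-29.4,26.9,3],[0,0,95],1],
])

```text
time: 33.8
ee_pos: [0.6499, 0.0812, 0.1642]
tcp_rot: [-179.9, 0.1, 79.8]
wrist_force: [-10.3, -7.0, 4.9]
opening: 0.0083
grasp_force: 39.0
```

Run:
```python
from h import *
print(*go([.30,-.33,.36],80)); s=telemetry.get_obs(); print(s['torque'].round(2),s['q'].round(1))
```

```text
target [ 0.3  -0.33  0.36] 80 shift [-466.8 -271.2 -195.8] az -0.2
[-1.39  1.95  0.79] [ 7.100e+00  1.890e+01  1.680e+01  8.800e+01 -1.000e-01  1.074e+02]
```

play_rows([
  [[0,0,0],[0,0,0],0.6],
  [[0,0,0],[0,0,0],0.6],
  [[0,0,0],[0,0,0],0.6],
  [[0,0,-30],[0,0,0],0.6],
  [[0,0,-80],[0,0,0],0.6],
  [[0,0,-196],[0,0,0],0.6],
  [[0,0,-196],[0,0,0],0.6],
  [[0,0,-196],[0,0,0],0.6],
  [[-467,-271,-196],[0,0,0],0.6],
  [[-467,-271,-196],[0,0,0],0.6],
  [[-467,-271,-196],[0,0,0],0.6],
  [[-467,-271,-196],[0,0,0],0.6],
  [[-467,-271,-196],[0,0,0],0.6],
  [[-467,-271,-196],[0,0,0],0.6],
  [[-467,-271,-196],[0,0,0],0.6],
  [[-467,-271,-196],[0,0,0],0.6],
  [[-467,-271,-196],[0,0,0],0.6],
  [[-467,-271,-196],[0,0,0],0.6],
  [[-467,-271,-196],[0,0,0],0.6],
  [[-467,-271,-196],[0,0,0],0.6],
])

```text
time: 35.8
ee_pos: [0.2984, -0.332, 0.3595]
tcp_rot: [180.0, 0.1, 79.4]
wrist_force: [1.2, -0.2, -0.2]
opening: 0.0342
grasp_force: 0.0
```

Run:
```python
from h import *
view('e')
```

```text
(no output)
```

View pics/e.png

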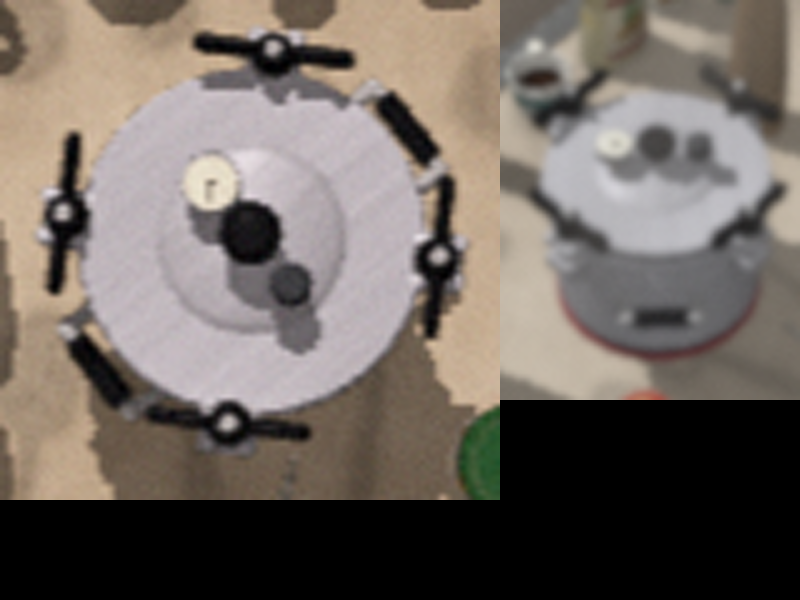

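All four pairs of wings lie along the rim: nut 1 (72,140)–(56,288), nut 2 (150,412)–(308,433), nut 3 (447,182)–(432,333), nut 4 (200,41)–(350,60). Nothing round the canner looks moved in the crops.

```bash
python3 -c "
from h import *
print(workorder.job_done())"
```

```text
the job is handed in; nothing more can be done
None
```

I turned all four wing nuts crosswise (1, 3, 2, 4) in two rounds, first until the wings pointed at the lid's middle and then to the stop. The last pictures show the wings along the rim and nothing near the canner visibly moved; I handed the job in at about 36 s, and no verdict was returned.

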